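Set the warming lamp to the marker ring and cam it tight

ROBOT

A 7-joint arm with a two-finger parallel gripper is mounted at the origin on a cart in front of the work surface, level with it; the furniture and walls round the work are solid. World frame = base frame: x ahead of the robot, y to its left, z up, the work surface at z = 0. Lengths are in m, angles in rad, forces in N, time in s.
With the tool pointing down it reaches from about 0.425 to 0.95 m from the base axis. Payload 4.7 kg.
Tool frame: the origin (TCP) lies midway between the tips of the shut fingers; the grasp point (between the pads) lies 19 mm behind it; z points along the fingers, y is the line along which they close (so a half turn about z gives the same grasp; the last joint's range is limited). The gripper opens to 87 mm and grips with 3 to 60 N. Pads are 19 mm wide; open, the fingers measure 117 mm over their backs; the gripper's body (75 mm by 190 mm) begins 51 mm behind the grasp point.
Start: joints at [1.091, 0.469, -0.049, 1.532, 0.024, 1.141, -0.082], TCP at [0.294, -0.608, 0.223] pointing down, gripper open.
Joint ranges: [-2.59, 2.59], [-0.33, 1.99], [-1.39, 1.29], [0.1, 2.45], [-1.04, 4.18], [0.21, 1.99], [-2.66, 2.66]. Speed limits (rad/s): [2.57, 2.57, 3.14, 3.14, 3.14, 3.14, 3.14].

INTERFACE

Orientations are given as a unit quaternion [x, y, z, w].
In Python, from cell import robot, eyes gives the robot as it stands.
- The arm moves only by the shell command python3 -m handwheel 'ROWS' [OPENING] [FORCE]. ROWS is JSON, a list of rows, each a list of 6 numbers: the shift along the world's x, y, z in mm, then the turn, a rotation vector about the world's x, y, z in rad. A call has 1 to 20 rows; each row is the pose to reach, as a shift and turn from the pose commanded when the call began; what a row does not reach only later rows make up. A row lasts 1/10 s, in which the tool goes at most 50 mm and 8.59 degrees, less where a joint would pass 70% of its speed; a pose out of reach is approached as far as the arm can. A call with a gripper value outside its range is refused whole. OPENING is the finger opening in mm, from 0 to 87, set as the call begins (- or left out, the last holds). The fingers move at their own pace and stop on an object; FORCE is the grip in N (left out, the last holds). Time passes only in rows, so rows that repeat a pose let the fingers close. It gives the time, the measured TCP pose, the force, the opening and the grip force at its end, in the units of the state.
- robot.observe(): the state, without advancing time (a new reading comes with each control period).
- eyes.capture(name): name is "scene" or "top" or "wrist"; returns the picture (400x640x3 uint8, blue, green, red); there is no depth.
- eyes.get_calibration(name): a dict with "mtx" (3x3 intrinsics, pixels), "view" (4x4, takes a point from world to camera coordinates); the wrist camera has in their place "mount" (4x4, takes a point from camera to tool coordinates, whose origin is the TCP and whose axes are the flange's). Camera axes: x right, y down, z forward; pixel columns grow to the right and rows downward; lengths in m; the calibration is good to about 2 mm. A picture is of the moment at which its call begins: read the wrist's pose just before it. get_calibration takes no time and is no camera call.
- robot.job_done(): hands the job in; it is judged then, once.
The state is a dict: "t": time; "joint_pos": joint angles; "joint_vel": joint speeds; "tau": joint torques, N m; "tcp_pos": TCP position; "ee_rot": TCP orientation; "ft_force": force on the tool from outside, world axes, zero at the start; "wrist_torque": the same for the moment, N m; "opening": finger opening in m; "grasp_force": force on a finger pad.
Only numpy, scipy, OpenCV 4.12 (cv2) and the standard library are available. Lean on these libraries where they do the work, as an engineer would, in place of code of your own. Each camera call takes 0.05 s, during which the arm holds its last target. There are 200 camera calls.

TASK

The warming lamp has sunk to the bottom of its post because its cam lever is open. Take the lever by its upright grip, raise the lamp with the lever still open until the top of its collar just meets the black rubber ring on the post without shifting the ring, then hold the lamp at that height while you swing the lever round towards the robot's side, fully shut against its stop, where it points square away from the lamp's boom. Do not let the lamp drop or disturb the board, the roll, the sauce cup and the salt shaker; finish still holding the grip, lever shut and lamp at the ring.

Things in the scene. Friction and masses are not known exactly. Their poses are not given: they have to be found in the camera images.
- stand: Counter-top lamp stand, fixed to the bench: round steel foot 136 mm across with a 40 mm thick neck up to 60 mm, and a plain 25 mm post from there up to 293 mm above the bench. Origin on the bench on the post's axis; z up along the post; +y towards the lamp shade, -x is the stand's front.
- lamp (a joint): Height of the sliding carriage above its lowest place in m (0 = resting on the neck of the foot, at most 0.182). The carriage is a collar 46 mm across and 40 mm tall round the post (its underside is 60 mm above the bench at 0), with a boom to the stand's +y side that carries a bell shade 132 mm across, 195 mm from the post; all moving parts together weigh about 0.5 kg and slide down by themselves while the lever is open. It cannot turn about the post.
- collar_top (a point): Centre of the collar's top edge, on the post's axis. Moves with the lamp.
- mark_under (a point): Centre of the underside of the black rubber marker ring on the post (34 mm across, 8 mm tall), on the post's axis. The ring sits 65 to 125 mm above the collar's top edge at the start. The collar pushes it up along the post if it comes up against it with more than about 2.5 N.
- cam_pin (a point): The lever's hinge pin, upright, on the front of the collar 25 mm ahead (stand's -x) of the post's axis and 20 mm above the collar's underside. Moves up and down with the lamp.
- lever (a joint): Cam lever angle in rad about the upright cam pin: 0 = shut (lever points straight to the stand's -x, a firm stop), grows as it opens, seen from above anticlockwise, to 1.45 (points to the stand's -y side). The start is between 1.15 and 1.4. Turning it is light when open; over the last 0.8 rad the eccentric presses on the post, which takes a few N at the grip, and it then stays shut by itself and locks the lamp.
- grip: The lever's upright round grip, black, 18 mm in diameter and 50 mm tall, 95 mm out from the cam pin. Origin on its axis at the height of the lever bar and of the cam pin; it reaches from 10 mm below to 40 mm above the origin, the lever bar (10 mm thick, 15 mm tall) joining it at the origin. From above it is free to be pinched from any side above the bar. x points from the grip back to the cam pin; z up.
- board: White plastic cutting board 230 x 320 x 13 mm lying under the lamp shade; origin at the centre of its underside. Bystander.
- roll: Toasted long bread roll, 87 x 235 x 49 mm, lying on the board; origin at the centre of its underside. Bystander.
- cup: Small steel sauce cup 61 mm across and 35 mm tall, standing on the board; origin at the centre of its underside. Bystander.
- salt: Salt shaker 44 mm across and 90 mm tall on the bench to the right of the stand; origin at the centre of its underside. Bystander.

How it is judged:
By the outcome, as a careful person would: the job done as asked, in the order asked, and still so for the second after the job is handed in, while the arm keeps its last pose, push and grip.
It also fails if it takes over 42 s, if anything falls off the work surface, if the arm or the gripper's body presses on something with over 40 N, if the wrist force passes 120 N, or if a joint passes its speed limit or range.

## Working session

There is one attempt and no reset: what is moved stays moved. The work goes in short steps, Python scripts to look and compute and a shell command to move; the robot and the scene stay as the last step left them, time stands still between calls to the robot, and variables do not carry over. Pictures are saved under pics/ and viewed, at most 13 in all, crops included, and the job is handed in when it is done.

```bash
mkdir -p pics; ls; python3 - <<'E'
from cell import robot, eyes
import cv2
s=robot.observe(); print(s)
for n in("scene","top"):
    cv2.imwrite(f"pics/{n}0.png",eyes.capture(n)); c=eyes.get_calibration(n); print(n,c)
print(eyes.get_calibration("wrist"))
E
```

```text
pics
{'t': 0.0, 'joint_pos': array([ 1.09114332,  0.46943579, -0.04860229,  1.53369894,  0.0240841 ,
        1.1409849 , -0.08232818]), 'joint_vel': array([ 0.00010456, -0.00069128, -0.00058491,  0.00161036,  0.00029329,
        0.00087438, -0.0017916 ]), 'tau': array([ 3.41641407e-04, -5.07974803e+01, -8.03937600e-02, -2.36154306e+01,
       -6.13272423e-02,  3.78313567e-02,  1.83385973e-04]), 'tcp_pos': array([ 0.29381477, -0.60703121,  0.22150114]), 'ee_rot': array([ 9.74709189e-01,  2.23474950e-01, -2.42986037e-04, -9.40126785e-04]), 'ft_force': array([-0.83631559,  1.07623915,  0.18835279]), 'wrist_torque': array([-0.0171647 , -0.01235219, -0.04630841]), 'grasp_force': 0.0, 'opening': 0.08667688297575246}
scene {'mtx': array([[394.04532435,   0.        , 331.57842605],
       [  0.        , 394.04532435, 195.73217345],
       [  0.        ,   0.        ,   1.        ]]), 'view': array([[-0.98146696,  0.19055301,  0.02030155,  0.55661109],
       [ 0.09820503,  0.5911121 , -0.80058869,  0.03023748],
       [-0.16455508, -0.78375764, -0.59887026,  1.13519461],
       [ 0.        ,
[... 277 characters left out ...]
,
       [-0.98750832, -0.02667315, -0.15529284,  0.58931914],
       [ 0.15592036, -0.02331289, -0.98749448,  1.30901026],
       [ 0.        ,  0.        ,  0.        ,  1.        ]])}
{'mtx': array([[330.01322368,   0.        , 319.40045284],
       [  0.        , 330.01322368, 198.90239649],
       [  0.        ,   0.        ,   1.        ]]), 'mount': array([[-9.73179989e-04, -9.58608865e-01, -2.84724597e-01,
         7.74105051e-02],
       [ 9.99998744e-01, -1.28905470e-03,  9.22015529e-04,
         8.84206895e-04],
       [-1.25087784e-03, -2.84723342e-01,  9.58608916e-01,
        -1.63200040e-01],
       [ 0.00000000e+00,  0.00000000e+00,  0.00000000e+00,
         1.00000000e+00]])}
```

View pics/scene0.png

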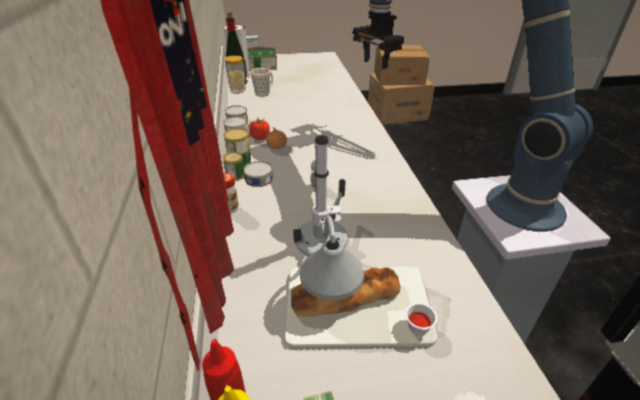

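View pics/top0.png

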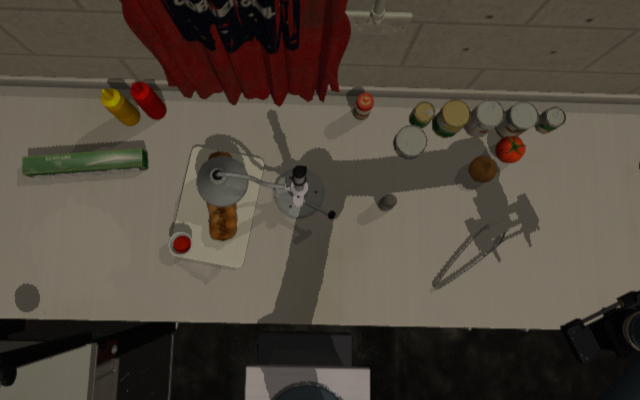

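The scene view shows the post at about (321,170), with the ring near (321,173) and the grip near (342,187). In the top view the post top is at (300,172) and the grip at (332,215). I'll zoom in on both.

```bash
python3 - <<'E'
import cv2,numpy as np
a=cv2.imread('pics/scene0.png')[125:255,270:400]; b=cv2.imread('pics/top0.png')[140:260,240:370]
a=cv2.resize(a,(390,390),interpolation=cv2.INTER_CUBIC); b=cv2.resize(b,(390,360),interpolation=cv2.INTER_CUBIC)
b=cv2.copyMakeBorder(b,0,30,0,0,0)
cv2.imwrite('pics/z0.png',np.hstack([a,b]))
E
```

```text
(no output)
```

View pics/z0.png

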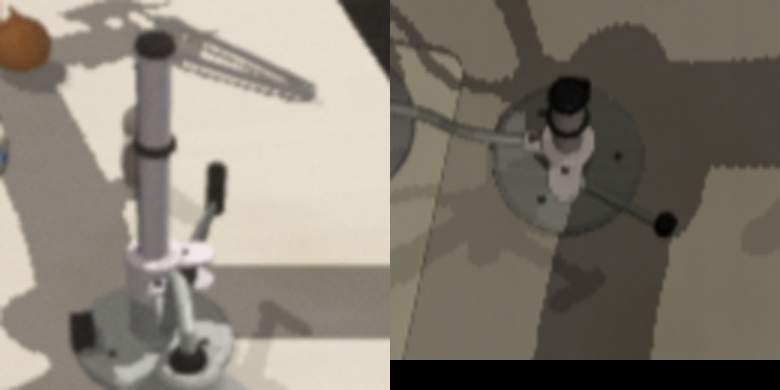

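```bash
cat > h.py <<'E'
import numpy as np,cv2
from cell import robot,eyes
from scipy.spatial.transform import Rotation as R
def ray(n,px,T=None):
    c=eyes.get_calibration(n)
    if n=="wrist": M=T@c["mount"]
    else: M=np.linalg.inv(c["view"])
    d=M[:3,:3]@np.linalg.solve(c["mtx"],[*px,1.]); return M[:3,3],d/np.linalg.norm(d)
def onz(n,px,z,T=None):
    o,d=ray(n,px,T); return o+d*(z-o[2])/d[2]
def meet(r1,r2):
    A=sum(np.eye(3)-np.outer(d,d) for o,d in(r1,r2)); b=sum((np.eye(3)-np.outer(d,d))@o for o,d in(r1,r2))
    p=np.linalg.solve(A,b); return p,[round(1e3*np.linalg.norm((np.eye(3)-np.outer(d,d))@(p-o)),1) for o,d in(r1,r2)]
def wpose():
    s=robot.observe(); T=np.eye(4); T[:3,:3]=R.from_quat(s["ee_rot"]).as_matrix(); T[:3,3]=s["tcp_pos"]; return s,T
def axis_z(n,px,xy,T=None):  # height on vertical axis xy seen at px
    return meet(ray(n,px,T),(np.array([*xy,0.]),np.array([0,0,1.])))
E
python3 - <<'E'
from h import *
np.set_printoptions(precision=4,suppress=True)
print('posttop',onz("top",(299.3,170.7),.293),meet(ray("top",(299.3,170.7)),ray("scene",(321.7,140.5))))
print('foot',onz("top",(299.3,192.7),.01))
g=onz("top",(331.7,214.7),.12);print('grip',g,meet(ray("top",(331.7,214.7)),ray("scene",(342.3,180))))
p=onz("top",(299.3,170.7),.293)[:2]
for q in [(321.7,177.3),(321.7,173),(321.7,210)]: print(q,axis_z("scene",q,p))
# boom end: shade centre
print('shade', onz("top",(217,174),.2))
E
```

```text
posttop [0.6021 0.0319 0.293 ] (array([0.6024, 0.0324, 0.2833]), [np.float64(1.7), np.float64(1.7)])
foot [0.6001 0.0312 0.01  ]
grip [ 0.5299 -0.0499  0.12  ] (array([ 0.5309, -0.0503,  0.1163]), [np.float64(0.6), np.float64(0.6)])
(321.7, 177.3) (array([0.6011, 0.032 , 0.1877]), [np.float64(0.9), np.float64(0.9)])
(321.7, 173) (array([0.6012, 0.032 , 0.1994]), [np.float64(0.9), np.float64(0.9)])
(321.7, 210) (array([0.6009, 0.0321, 0.0919]), [np.float64(1.2), np.float64(1.2)])
shade [0.608 0.222 0.2  ]
```

```bash
python3 -m handwheel '[[30,100,80,0,0,0.5],[176,560,100,0,0,2.69],[176,560,100,0,0,2.69],[176,560,100,0,0,2.69],[176,560,100,0,0,2.69],[176,560,100,0,0,2.69],[176,560,100,0,0,2.69],[176,560,100,0,0,2.69],[176,560,100,0,0,2.69],[176,560,100,0,0,2.69],[176,560,100,0,0,2.69],[176,560,100,0,0,2.69],[176,560,100,0,0,2.69],[176,560,100,0,0,2.69],[176,560,100,0,0,2.69],[176,560,100,0,0,2.69],[176,560,100,0,0,2.69],[176,560,100,0,0,2.69],[176,560,100,0,0,2.69],[176,560,100,0,0,2.69]]'
python3 -m handwheel '[[0,0,0,0,-0.7,0],[0,0,0,0,-0.7,0],[0,0,0,0,-0.7,0],[0,0,0,0,-0.7,0],[0,0,0,0,-0.7,0],[0,0,0,0,-0.7,0],[0,0,0,0,-0.7,0]]'
python3 - <<'E'
from h import *
s,T=wpose(); im=eyes.capture("wrist"); cv2.imwrite("pics/w1.png",im); np.save("w1.npy",T)
np.set_printoptions(precision=3,suppress=True); print(s["joint_pos"],T)
E
```

```text
t: 2.1
tcp_pos: [0.4699, -0.0476, 0.3223]
ee_rot: [0.002, 1.0, 0.0, -0.0]
ft_force: [0.4, 1.1, -0.2]
opening: 0.0873
grasp_force: 0.0
t: 2.8
tcp_pos: [0.4705, -0.047, 0.3232]
ee_rot: [0.0, 0.939, 0.0, 0.343]
ft_force: [0.5, -0.1, -0.1]
opening: 0.0873
grasp_force: 0.0
[ 0.653 -0.271 -0.487  2.281 -0.511  0.448  2.095] [[-0.765  0.     0.644  0.47 ]
 [ 0.001  1.     0.001 -0.047]
 [-0.644  0.001 -0.765  0.323]
 [ 0.     0.     0.     1.   ]]
```

View pics/w1.png

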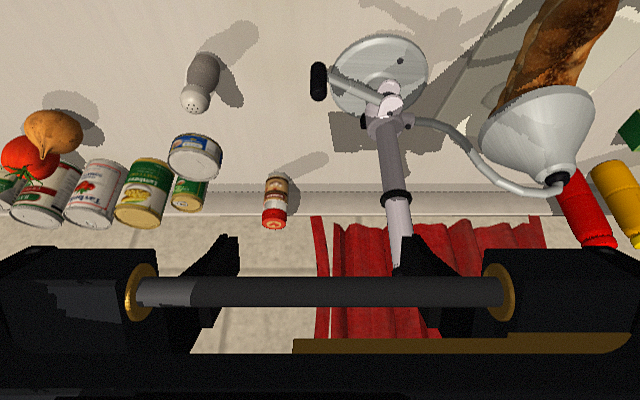

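The wrist view is upside down. The ring is at about (397,196), the collar at (386,120), the grip at (318,81) and the foot at (379,77). I'll zoom in on the collar and ring.

```bash
python3 - <<'E'
import cv2
a=cv2.imread('pics/w1.png')[60:220,300:440]
cv2.imwrite('pics/z1.png',cv2.resize(a,None,fx=3.75,fy=3.75,interpolation=cv2.INTER_CUBIC))
E
```

```text
(no output)
```

View pics/z1.png

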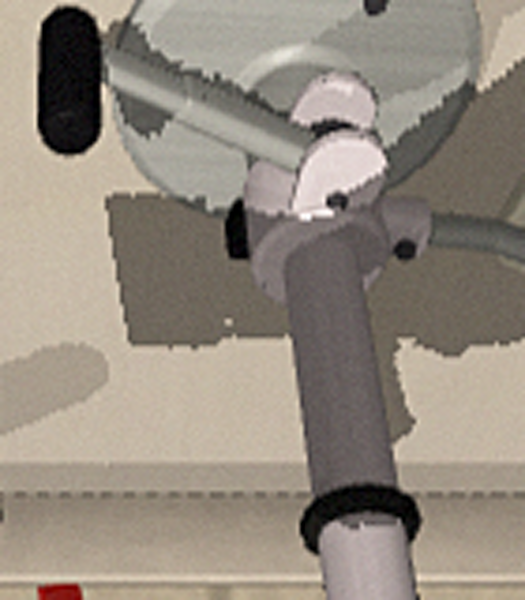

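```bash
cat >> h.py <<'E'
def proj(P,T):
    c=eyes.get_calibration("wrist"); M=np.linalg.inv(T@c["mount"]); q=np.atleast_2d(P)@M[:3,:3].T+M[:3,3]; u=q@c["mtx"].T; return u[:,:2]/u[:,2:]
E
python3 - <<'E'
from h import *
np.set_printoptions(precision=4,suppress=True)
T=np.load("w1.npy"); Z=lambda x,y:(300+x/3.75-.37,60+y/3.75-.37)
im=cv2.imread("pics/w1.png")
# foot ellipse: mask of bluish-grey? use post edges instead
g=cv2.cvtColor(im,cv2.COLOR_BGR2GRAY)
for r in(150,160,170,180): print(r,g[r,372:412])
print('grip top',[onz("wrist",Z(69,y),.12,T) for y in(140,)], 'bottom',onz("wrist",Z(69,22),.07,T))
for x in(.5995,.601,.6025):
  c=np.array([x,.0315,0]); a=np.linspace(0,2*np.pi,9)[:-1]
  f=lambda r,z:(proj(c+np.c_[r*np.cos(a),r*np.sin(a),0*a+z],T)-[300,60]+.37)*3.75
  print(x,'collar top',f(.023,.1)[[0,2,4,6]].round(0).tolist(),'ring',[f(.017,z)[[2,4,6]].round(0).tolist() for z in(.19,.2)],'posttop/foot',f(.068,.0)[[0,2,4,6]].round(0).tolist())
E
```

```text
150 [165 165 155 168 199 161  79  90  89  93  95  91  90  97  98  99  92  93
 103  99  91  95  99  96  89  93  87  90 101 101 101 104 102 104 172 162
 164 168 169  92]
160 [186 187 184 186 187 192 189  89  86  88  92  92  97  91  99  96 100  94
  89  99 100  97  94 100  96  92  93  94  80  93 106 103 105 105 172 195
 189 189 188 189]
170 [188 184 183 184 186 182 188 193 132  83  89  90  91  88  92  92  94  99
  96 101  96 103 102 100  99 100  97  95  97  90  76 106 104 106 104  97
 101 153 194 187]
180 [187 181 188 188 186 182 189 187 186 148  79  88  83  89  92  91  91  96
  98 102  93  94  96  98 102 103 104  98  96  97  87  79  89 199 185 181
 185 183 182 185]
grip top [array([ 0.535 , -0.0499,  0.12  ])] bottom [ 0.5326 -0.05    0.07  ]
0.5995 collar top [[305.0, 305.0], [386.0, 257.0], [328.0, 204.0], [247.0, 257.0]] ring [[[408.0, 479.0], [361.0, 444.0], [291.0, 479.0]], [[413.0, 508.0], [365.0, 473.0], [294.0, 508.0]]] posttop/foot [[264.0, 204.0], [469.0, 65.0], [317.0, -112.0], [106.0, 66.0]]
0.601 collar top [[305.0, 308.0], [385.0, 260.0], [327.0, 207.0], [246.0, 260.0]] ring [[[407.0, 482.0], [360.0, 447.0], [290.0, 482.0]], [[412.0, 511.0], [364.0, 477.0], [294.0, 511.0]]] posttop/foot [[264.0, 207.0], [468.0, 69.0], [316.0, -107.0], [106.0, 69.0]]
0.6025 collar top [[304.0, 311.0], [384.0, 263.0], [326.0, 211.0], [246.0, 264.0]] ring [[[406.0, 485.0], [359.0, 451.0], [290.0, 485.0]], [[411.0, 514.0], [363.0, 480.0], [293.0, 514.0]]] posttop/foot [[264.0, 209.0], [467.0, 72.0], [316.0, -103.0], [106.0, 72.0]]
```

```bash
python3 -m handwheel '[[-10,0,-40,0,0,0],[-20,0,-80,0,0,0],[-20,0,-100,0,0,0],[-20,0,-100,0,0,0],[-20,0,-100,0,0,0]]'
python3 - <<'E'
from h import *
s,T=wpose(); im=eyes.capture("wrist"); cv2.imwrite("pics/w2.png",im); np.save("w2.npy",T)
np.set_printoptions(precision=3,suppress=True); print(s["joint_pos"],T)
p=proj([.601,.032,.19],T)[0].round().astype(int); print(p)
x0,y0=max(p[0]-120,0),max(p[1]-95,0); print(x0,y0)
cv2.imwrite("pics/z2.png",cv2.resize(im[y0:y0+145,x0:x0+195],None,fx=4,fy=4,interpolation=cv2.INTER_CUBIC))
E
```

```text
t: 3.35
tcp_pos: [0.4554, -0.0519, 0.2242]
ee_rot: [-0.001, 0.94, 0.0, 0.341]
ft_force: [-0.6, -0.6, 0.2]
opening: 0.0871
grasp_force: 0.0
[ 0.918 -0.149 -0.763  2.443 -1.039  0.213  2.659] [[-0.768 -0.002  0.64   0.455]
 [-0.002  1.     0.002 -0.052]
 [-0.64   0.    -0.768  0.224]
 [ 0.     0.     0.     1.   ]]
[408 282]
288 187
```

View pics/z2.png

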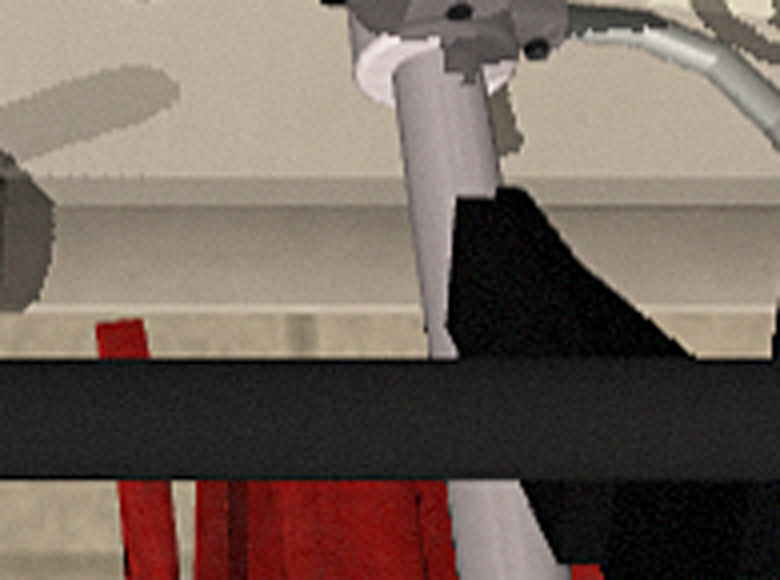

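The ring is hidden behind the gripper bar, and several joints are near their limits, so I'll back out the way I came. I'll also compute the ring height from the scene image and the yaw from the shade.

```bash
python3 -m handwheel '[[20,0,50,0,0,0],[20,0,100,0,0,0],[20,0,100,0,0,0],[20,0,100,0,0.15,0],[20,0,100,0,0.3,0],[20,0,100,0,0.45,0],[20,0,80,0,0.6,0],[20,0,60,0,0.7,0],[20,0,40,0,0.7,0],[20,0,40,0,0.7,0]]'
python3 - <<'E'
from h import *
np.set_printoptions(precision=4,suppress=True)
T=np.load("w1.npy")
print('shade tip',meet(ray("wrist",(558,181),T),ray("top",(217,174))))
sc=cv2.cvtColor(cv2.imread("pics/scene0.png"),cv2.COLOR_BGR2GRAY)
print('scene cols 319-324', sc[130:220,320:324].mean(1).round().astype(int))
c=eyes.get_calibration("scene"); cam=np.linalg.inv(c["view"])[:3,3]; p=np.array([.6012,.032])
d=cam[:2]-p; d/=np.linalg.norm(d)
def ps(P): q=c["view"][:3,:3]@P+c["view"][:3,3]; u=c["mtx"]@q; return (u[:2]/u[2]).round(1)
for z in(.198,.2,.202,.204,.206): print(z,ps(np.array([*(p+.017*d),z])),'top',ps(np.array([*(p-.017*d),z+.008])))
print('post top far',ps(np.array([*(p-.0125*d),.293])),'collar near',ps(np.array([*(p+.023*d),.1])),ps(np.array([*(p+.023*d),.06])))
s,T=wpose(); print(s["joint_pos"],s["tcp_pos"],s["ee_rot"])
E
```

```text
t: 4.4
tcp_pos: [0.4747, -0.0499, 0.2596]
ee_rot: [-0.002, 1.0, 0.004, -0.006]
ft_force: [-0.6, 0.7, 0.8]
opening: 0.0869
grasp_force: 0.0
shade tip (array([0.6133, 0.2271, 0.1708]), [np.float64(0.5), np.float64(0.5)])
scene cols 319-324 [162 136 143 147 129  89  57  48  46  47  47  45  42  44  64  98 115 118
 118 118 118 117 118 117 117 117 118 117 118 117 118 118 116 118 118 117
 117 118 118 117 117 117 118 109  79  53  44  61  96 114 117 116 116 117
 117 116 116 116 117 116 116 116 118 117 115 116 116 115 115 116 116 116
 116 115 115 115 116 116 114 115 119 144 190 212 194 150 124 115 111 112]
0.198 [321.3 177.7] top [321.3 166.5]
0.2 [321.3 177. ] top [321.3 165.7]
0.202 [321.3 176.3] top [321.3 165. ]
0.204 [321.3 175.5] top [321.3 164.3]
0.206 [321.3 174.8] top [321.3 163.5]
post top far [321.5 133.4] collar near [321.1 213.4] [321.  226.2]
[ 1.0516  0.3341 -1.2451  1.8832  0.3312  1.179   1.2654] [ 0.4747 -0.0499  0.2596] [-0.0022  1.      0.0043 -0.0061]
```

```bash
python3 -m handwheel '[[25,0,-20,0,0,0.15],[55,0,-50,0,0,0.3],[55,0,-90,0,0,0.45],[55,0,-105,0,0,0.6],[55,0,-115,0,0,0.7],[55,0,-115,0,0,0.7],[55,0,-115,0,0,0.7]]' 50
python3 - <<'E'
from h import *
s,T=wpose(); im=eyes.capture("wrist"); cv2.imwrite("pics/w3.png",im)
np.set_printoptions(precision=4,suppress=True); print(s["joint_pos"],s["tcp_pos"],s["ee_rot"]); print(proj([[.53,-.05,.12],[.53,-.05,.07],[.6012,.032,.1]],T))
E
```

```text
t: 5.1
tcp_pos: [0.5297, -0.0513, 0.1502]
ee_rot: [-0.343, 0.939, -0.001, -0.002]
ft_force: [1.4, 0.5, 0.3]
opening: 0.0506
grasp_force: 0.0
[ 0.8984  0.6334 -1.2267  1.9033  0.6757  1.1061  1.669 ] [ 0.5297 -0.0513  0.1502] [-0.3427  0.9395 -0.001  -0.0019]
[[322.2173 234.1619]
 [321.8186 209.4426]
 [343.5077 351.9956]]
```

View pics/w3.png

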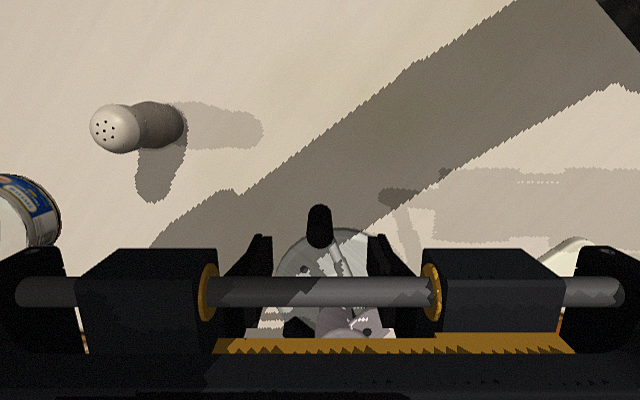

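The grip is at about (320,236), centred between the fingers at 272 and 368. I'll descend and close.

```bash
python3 -m handwheel '[[0,1,-30,0,0,0],[0,1,-54,0,0,0],[0,1,-56,0,0,0],[0,1,-56,0,0,0]]'
python3 -m handwheel '[[0,0,0,0,0,0],[0,0,0,0,0,0],[0,0,0,0,0,0],[0,0,0,0,0,0],[0,0,0,0,0,0],[0,0,0,0,0,0]]' 0 50
python3 -c "
from h import *
print(robot.observe())"
```

```text
t: 5.55
tcp_pos: [0.5296, -0.0502, 0.0942]
ee_rot: [-0.344, 0.939, -0.001, -0.002]
ft_force: [-0.2, 1.1, 1.4]
opening: 0.0502
grasp_force: 0.0
t: 6.15
tcp_pos: [0.5291, -0.0503, 0.0934]
ee_rot: [-0.344, 0.939, -0.0, -0.002]
ft_force: [0.1, -0.3, 1.4]
opening: 0.0165
grasp_force: 50.0
{'t': 6.15, 'joint_pos': array([ 0.84411661,  0.69568384, -1.15375999,  1.95261466,  0.75953734,
        1.02006581,  1.6059808 ]), 'joint_vel': array([-4.92725683e-04,  8.48057968e-04,  6.84487880e-04,  4.38855554e-04,
       -1.12333159e-03, -5.25016290e-05, -3.38717314e-04]), 'tau': array([-3.29584088e-01, -4.00095320e+01, -1.37495899e+01, -1.56432706e+01,
       -2.62458326e-02, -8.51410604e-02,  2.58410198e-02]), 'tcp_pos': array([ 0.52914891, -0.05028128,  0.09335416]), 'ee_rot': array([-3.44159669e-01,  9.38908589e-01, -1.73008173e-04, -2.18029935e-03]), 'ft_force': array([ 0.06080456, -0.25684932,  1.35774496]), 'wrist_torque': array([ 0.00116672, -0.00755718,  0.05257027]), 'grasp_force': 50.00055522657931, 'opening': 0.016507447699456036}
```

```bash
python3 -m handwheel '[[0,0,3,0,0,0],[0,0,8,0,0,0],[0,0,15,0,0,0],[0,0,22,0,0,0],[0,0,29,0,0,0],[0,0,36,0,0,0],[0,0,43,0,0,0],[0,0,50,0,0,0],[0,0,57,0,0,0],[0,0,64,0,0,0],[0,0,71,0,0,0],[0,0,77,0,0,0],[0,0,83,0,0,0],[0,0,88,0,0,0],[0,0,91,0,0,0],[0,0,93,0,0,0],[0,0,93,0,0,0],[0,0,93,0,0,0]]'
cat >> h.py <<'E'
def look(tag):
    F=[];
    ims=[]
    for i in range(4): ims.append(eyes.capture("scene").astype(float)); s=robot.observe(); F.append(s["ft_force"])
    im=np.mean(ims,0).astype(np.uint8); cv2.imwrite(f"pics/{tag}.png",im)
    g=cv2.cvtColor(im,cv2.COLOR_BGR2GRAY); print(s["t"],s["tcp_pos"].round(4),np.mean(F,0).round(2)); print(g[164:200,320:324].mean(1).round().astype(int))
    return im
E
python3 - <<'E'
from h import *
im=look("s4"); print(robot.observe()["joint_pos"].round(2))
cv2.imwrite("pics/z4.png",cv2.resize(im[125:225,285:385],None,fx=6,fy=6,interpolation=cv2.INTER_CUBIC))
E
```

```text
t: 7.95
tcp_pos: [0.5291, -0.0502, 0.1862]
ee_rot: [-0.344, 0.939, -0.0, -0.002]
ft_force: [0.6, -0.5, -4.5]
opening: 0.0166
grasp_force: 50.0
8.15 [ 0.5291 -0.0502  0.1861] [ 0.64 -0.42 -4.6 ]
[126 125 126 125 126 125 125 126 125 116  85  56  47  65 104 124 148 180
 180 152 131 126 120 114 141 185 177 149 144 146 144 141 134 127 120 114]
[ 0.93  0.6  -1.27  1.87  0.62  1.16  1.71]
```

View pics/z4.png

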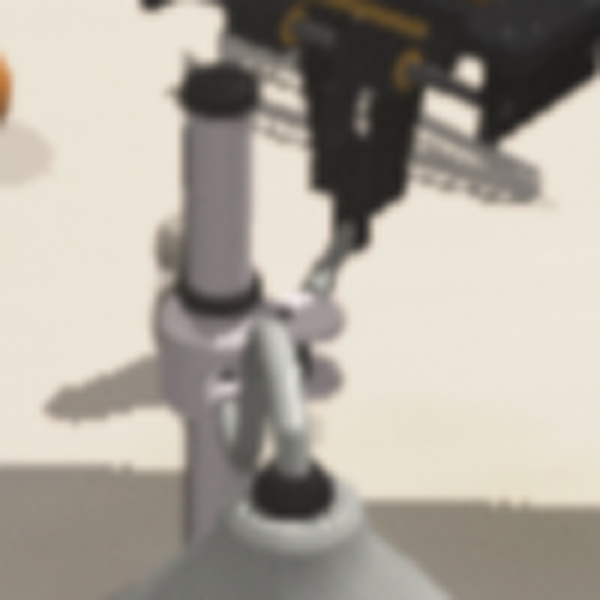

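The gap is still open. The ring's lower edge is at row 177.5 and the collar rim at row 181.5, which makes the gap about 5–8 mm. I'll go on in small steps, watching force and image.

```bash
for i in 1; do python3 -m handwheel '[[0,0,1,0,0,0],[0,0,2,0,0,0],[0,0,2,0,0,0],[0,0,2,0,0,0]]' | grep ft; done
python3 -c "
from h import *
look('s5')
c=eyes.get_calibration('scene'); cam=np.linalg.inv(c['view'])[:3,3]; p=np.array([.6012,.032]); d=cam[:2]-p; d/=np.linalg.norm(d)
for r,z in((.023,.1),(.023,.1927),(.023,.198),(.023,.203),(.017,.198),(.017,.203)):
  q=c['view'][:3,:3]@np.array([*(p+r*d),z])+c['view'][:3,3]; u=c['mtx']@q; print(r,z,u[1]/u[2])
"
```

```text
ft_force: [0.8, 0.1, -3.5]
8.75 [ 0.529  -0.0502  0.1882] [ 0.25 -0.69 -4.05]
[125 126 126 126 125 126 125 126 125 116  85  56  48  66 106 134 166 180
 158 134 125 120 124 150 194 189 159 149 149 146 141 136 129 122 117 114]
0.023 0.1 213.43737641123832
0.023 0.1927 181.22641984702514
0.023 0.198 179.26116389961356
0.023 0.203 177.39402191555553
0.017 0.198 177.7395005545111
0.017 0.203 175.8773933222414
```

```bash
python3 -m handwheel '[[0,0,1,0,0,0],[0,0,2,0,0,0],[0,0,2,0,0,0],[0,0,2,0,0,0]]' | grep ft
python3 -c "
from h import *
look('s6')"
```

```text
ft_force: [0.7, -1.0, -3.7]
9.35 [ 0.529  -0.0502  0.1902] [-0.19 -0.77 -3.8 ]
[126 125 125 126 126 126 125 126 125 116  85  56  47  64 115 166 191 169
 139 128 121 119 128 158 174 160 148 149 148 144 138 130 124 118 114 113]
```

```bash
python3 -m handwheel '[[0,0,1,0,0,0],[0,0,1.5,0,0,0],[0,0,1.5,0,0,0],[0,0,1.5,0,0,0]]' | grep ft
python3 -c "
from h import *
look('s7')"
```

```text
ft_force: [0.0, -1.3, -3.9]
9.95 [ 0.529  -0.0501  0.1917] [-0.38 -0.99 -4.01]
[125 125 125 125 125 125 126 125 125 116  85  57  47  68 136 196 190 152
 131 124 116 115 142 185 176 147 144 147 144 139 133 127 121 116 112 115]
```

```bash
python3 -m handwheel '[[0,0,0.5,0,0,0],[0,0,1,0,0,0],[0,0,1,0,0,0],[0,0,1,0,0,0]]' | grep ft
python3 -c "
from h import *
look('s8')"
```

```text
ft_force: [0.5, -0.4, -6.5]
10.55 [ 0.529  -0.0502  0.1925] [ 0.45 -0.66 -6.8 ]
[124 125 125 125 126 125 125 125 125 116  85  56  48  76 145 192 178 144
 128 120 112 121 157 187 171 150 146 146 142 139 132 125 120 116 113 115]
```

The force rose from 4.0 to 6.8 N and the ring's edge hasn't moved, so the collar is touching the ring. I'll ease off 0.2 mm and compute the swing arc.

```bash
python3 -m handwheel '[[0,0,-0.2,0,0,0],[0,0,-0.2,0,0,0]]' | grep -E 'ft|tcp'
python3 -c "
import numpy as np
p0=1.0585
for p in np.r_[np.arange(1.0085,-.07,-.07),-.062]: print(round(p,3),(95.2*np.array([np.cos(p0)-np.cos(p),np.sin(p0)-np.sin(p)])).round(1),round(p-p0,3))
"
```

```text
tcp_pos: [0.529, -0.0502, 0.1925]
ft_force: [-0.1, -1.3, -6.0]
1.008 [-4.1  2.4] -0.05
0.938 [-9.6  6.2] -0.12
0.868 [-14.8  10.3] -0.19
0.798 [-19.8  14.8] -0.26
0.728 [-24.4  19.6] -0.33
0.658 [-28.6  24.7] -0.4
0.588 [-32.5  30.1] -0.47
0.518 [-36.   35.8] -0.54
0.448 [-39.1  41.7] -0.61
0.378 [-41.8  47.8] -0.68
0.308 [-44.   54.1] -0.75
0.238 [-45.8  60.5] -0.82
0.168 [-47.2  67. ] -0.89
0.098 [-48.1  73.6] -0.96
0.028 [-48.5  80.3] -1.03
-0.042 [-48.5  86.9] -1.1
-0.062 [-48.4  88.9] -1.12
```

```bash
python3 -m handwheel '[[-4.1,2.4,0,0,0,-0.05],[-9.6,6.2,0,0,0,-0.12],[-14.8,10.3,0,0,0,-0.19],[-14.8,10.3,0,0,0,-0.19]]'
python3 -c "
from h import *
look('s9');print(robot.observe()['joint_pos'].round(2))"
```

```text
t: 11.15
tcp_pos: [0.5135, -0.0394, 0.1925]
ee_rot: [-0.254, 0.967, -0.0, -0.003]
ft_force: [0.1, -0.4, -7.3]
opening: 0.0166
grasp_force: 50.0
11.35 [ 0.5141 -0.0399  0.1925] [-1.1  -0.97 -5.06]
[124 124 125 125 124 124 125 124 124 115  84  56  49  76 145 192 178 144
 128 119 112 120 156 186 170 149 146 145 142 138 132 124 119 115 112 114]
[ 0.93  0.54 -1.25  1.89  0.57  1.14  1.55]
```

```bash
python3 -m handwheel '[[-5,4.5,0,0,0,-0.07],[-9.6,9.3,0,0,0,-0.14],[-13.8,14.4,0,0,0,-0.21],[-17.7,19.8,0,0,0,-0.28],[-21.2,25.5,0,0,0,-0.35],[-24.3,31.4,0,0,0,-0.42],[-24.3,31.4,0,0,0,-0.42]]'
python3 -c "
from h import *
look('s10');print(robot.observe()['joint_pos'].round(2))"
```

```text
t: 12.05
tcp_pos: [0.4886, -0.0078, 0.1923]
ee_rot: [-0.048, 0.999, 0.0, -0.003]
ft_force: [-4.4, -2.0, -3.8]
opening: 0.0167
grasp_force: 50.0
12.25 [ 0.489  -0.0086  0.1923] [-5.75 -0.9  -3.05]
[123 123 123 124 124 123 123 124 123 114  82  54  47  65 105 133 138 132
 125 116 100  98 114 135 138 136 142 144 140 137 132 125 119 112 110 114]
[ 0.86  0.44 -1.18  1.95  0.46  1.07  1.16]
```

```bash
python3 -m handwheel '[[-3.1,6.1,0,0,0,-0.07],[-5.4,12.4,0,0,0,-0.14],[-7.2,18.8,0,0,0,-0.21],[-8.6,25.3,0,0,0,-0.28],[-9.5,31.9,0,0,0,-0.35],[-9.5,31.9,0,0,0,-0.35]]'
python3 -c "
from h import *
look('s11');print(robot.observe()['joint_pos'].round(2))"
```

```text
t: 12.85
tcp_pos: [0.4788, 0.025, 0.192]
ee_rot: [0.127, 0.992, 0.001, -0.004]
ft_force: [-6.4, 1.0, -4.8]
opening: 0.0166
grasp_force: 50.0
13.05 [0.4788 0.0247 0.1919] [-6.18  2.33 -5.06]
[123 123 123 123 122 123 122 123 122 113  81  54  47  64 103 131 138 132
 124 115  98  93 112 136 137 125 117 116 117 116 114 112 112 112 110 113]
[ 0.76  0.38 -1.1   1.97  0.39  1.03  0.8 ]
```

```bash
python3 -m handwheel '[[-0.3,3,0.4,0,0,-0.03],[-0.8,6.7,0.5,0,0,-0.07],[-0.8,10,0.5,0,0,-0.105],[-0.8,13.3,0.5,0,0,-0.14],[-0.7,15.3,0.5,0,0,-0.16],[-0.7,15.3,0.5,0,0,-0.16],[-0.7,15.3,0.5,0,0,-0.16]]'
python3 -c "
from h import *
look('s12');print(robot.observe()['joint_pos'].round(2))"
```

```text
t: 13.75
tcp_pos: [0.4782, 0.0401, 0.1925]
ee_rot: [0.205, 0.979, 0.002, -0.004]
ft_force: [-6.5, 0.6, -4.4]
opening: 0.0171
grasp_force: 50.0
13.95 [0.4782 0.04   0.1925] [-6.02  1.49 -4.49]
[124 123 123 123 123 124 123 123 122 113  82  54  48  65 106 134 139 132
 125 113  98  98 120 138 135 124 117 117 117 117 116 114 113 111 110 114]
[ 0.71  0.36 -1.06  1.97  0.36  1.02  0.64]
```

```bash
python3 -m handwheel '[[0,1,0,0,0,-0.01],[0,2,0,0,0,-0.02],[0,2,0,0,0,-0.02]]'| grep -E 'ft|tcp|open'
python3 -m handwheel '[[0.2,1,0,0,0,-0.01],[0.2,2,0,0,0,-0.02],[0.2,2,0,0,0,-0.02]]'| grep -E 'ft|tcp|open'
```

```text
tcp_pos: [0.4783, 0.0421, 0.1925]
ft_force: [-6.0, 2.3, -5.1]
opening: 0.0167
tcp_pos: [0.4784, 0.0437, 0.1925]
ft_force: [-5.8, -0.3, -4.5]
opening: 0.017
```

```bash
python3 -m handwheel '[[0.1,1,0,0,0,-0.01],[0.2,2,0,0,0,-0.02],[0.2,2,0,0,0,-0.02]]'| grep -E 'ft|tcp|open'
python3 -m handwheel '[[0.1,1,0,0,0,0],[0.2,2,0,0,0,0],[0.2,2,0,0,0,0]]'| grep -E 'ft|tcp|open'
```

```text
tcp_pos: [0.4785, 0.0441, 0.1922]
ft_force: [-6.2, -2.1, -4.0]
opening: 0.0168
tcp_pos: [0.4785, 0.0442, 0.1918]
ft_force: [-5.2, -5.8, -3.8]
opening: 0.017
```

```bash
python3 -m handwheel '[[0.1,1,0,0,0,0],[0.2,2,0,0,0,0],[0.2,2,0,0,0,0],[0.2,2,0,0,0,0]]'| grep -E 'ft|tcp|open|ee|grasp'
python3 - <<'E'
from h import *
im=look('s13'); t=eyes.capture("top")
print(robot.observe()['joint_pos'].round(2))
a=cv2.resize(im[130:230,285:385],(400,400),interpolation=cv2.INTER_CUBIC); b=cv2.resize(t[130:260,240:370],(400,400),interpolation=cv2.INTER_CUBIC)
cv2.imwrite("pics/z13.png",np.hstack([a,b]))
E
```

```text
tcp_pos: [0.4785, 0.0443, 0.1915]
ee_rot: [0.236, 0.972, -0.003, -0.004]
ft_force: [-6.9, -8.8, -4.9]
opening: 0.0168
grasp_force: 50.0
15.75 [0.4785 0.0444 0.1915] [ -6.48 -10.27  -3.94]
[124 124 124 124 123 123 124 123 122 114  82  54  48  64 103 130 140 132
 126 121 104  92 107 133 139 129 120 116 117 117 116 114 112 112 111 114]
[ 0.68  0.36 -1.04  1.97  0.36  1.03  0.56]
```

View pics/z13.png

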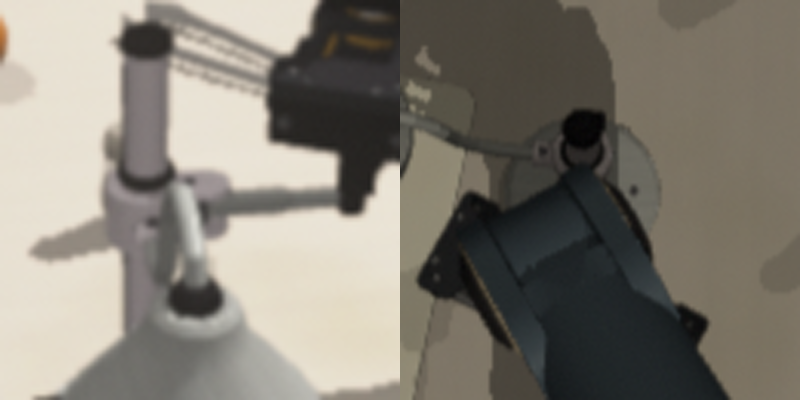

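The lever is shut against its stop, pointing at the robot, and the ring hasn't moved. The TCP dropped about 1 mm under the side push, so I'll ease the push and see whether the height recovers.

```bash
python3 -m handwheel '[[0,-1,0.5,0,0,0],[0,-2,0.8,0,0,0],[0,-2,0.8,0,0,0],[0,-2,0.8,0,0,0]]'| grep -E 'ft|tcp|open|ee|grasp'
python3 -c "
from h import *
look('s14')"
```

```text
tcp_pos: [0.4785, 0.0441, 0.1925]
ee_rot: [0.235, 0.972, -0.002, -0.004]
ft_force: [-6.9, -7.0, -4.6]
opening: 0.0166
grasp_force: 50.0
16.4 [0.4785 0.0442 0.1925] [-7.22 -5.88 -4.62]
[123 124 123 124 124 123 123 123 122 113  82  54  47  65 106 134 139 132
 125 114  98  99 120 138 135 124 117 117 117 116 116 114 114 113 111 113]
```

```bash
cat > ph.py <<'E'
import cv2,numpy as np
def g(n): return cv2.cvtColor(cv2.imread(f'pics/{n}.png'),cv2.COLOR_BGR2GRAY).astype(np.float32)
r=g('s12')
def sh(n,box):
    y0,y1,x0,x1=box; a=g(n)[y0:y1,x0:x1]; b=r[y0:y1,x0:x1]; return np.round(cv2.phaseCorrelate(b,a,cv2.createHanningWindow(a.shape[::-1],cv2.CV_32F))[0],2)
def rep(ns):
    for n in ns: print(n,'shade',sh(n,(185,235,305,355)),'ring',sh(n,(155,185,308,334)),'post',sh(n,(125,150,308,334)))
E
python3 -c "
from ph import *
rep(['s6','s7','s8','s9','s10','s11','s12','s13','s14'])"
```

```text
s6 shade [-0.12  1.07] ring [0.25 0.52] post [0.27 0.78]
s7 shade [0.07 0.61] ring [0.62 0.2 ] post [0.39 0.86]
s8 shade [ 0.23 -0.02] ring [0.62 0.01] post [0.33 0.93]
s9 shade [0.22 0.11] ring [0.54 0.05] post [0.61 0.51]
s10 shade [0.27 0.53] ring [0.6  0.12] post [0.58 0.59]
s11 shade [0.13 1.02] ring [0.53 0.07] post [0.51 0.41]
s12 shade [0.1  0.56] ring [0.5 0. ] post [0.5 0.5]
s13 shade [-0.44  0.56] ring [0.41 0.11] post [0.49 0.59]
s14 shade [0.11 0.64] ring [0.5 0. ] post [0.56 0.4 ]
```

```bash
cat > ph.py <<'E'
import cv2,numpy as np
def g(n): return cv2.cvtColor(cv2.imread(f'pics/{n}.png'),cv2.COLOR_BGR2GRAY)
def sh(n,b,ref='s12'):
    y0,y1,x0,x1=b; W=np.eye(2,3,dtype=np.float32)
    c,W=cv2.findTransformECC(g(ref)[y0:y1,x0:x1],g(n),np.array([[1,0,x0],[0,1,y0]],np.float32),cv2.MOTION_TRANSLATION,(3,200,1e-6),None,3)
    return (W[:,2]-[x0,y0]).round(2)
def rep(ns):
    for n in ns: print(n,'shade',sh(n,(192,222,318,350)),'ring',sh(n,(170,179,312,332)),'posttop',sh(n,(131,148,314,330)))
E
python3 -m handwheel '[[0,0,-0.5,0,0,0],[0,0,-1,0,0,0],[0,0,-1,0,0,0]]'| grep -E 'ft|tcp'
python3 -c "
from h import *
look('s15')
from ph import *
rep(['s6','s7','s8','s9','s10','s11','s12','s13','s14','s15'])"
```

```text
tcp_pos: [0.4785, 0.0442, 0.1915]
ft_force: [-6.8, -5.3, -5.0]
16.9 [0.4785 0.0442 0.1915] [-6.47 -6.33 -4.04]
[123 123 124 122 123 123 123 123 123 113  82  54  48  64 104 130 140 133
 127 120 104  93 107 133 138 130 120 116 117 116 116 114 114 112 111 114]
s6 shade [-0.13  0.97] ring [-0.1   0.07] posttop [-0.06  0.07]
s7 shade [-0.04  0.31] ring [ 0.02 -0.12] posttop [-0.03  0.01]
s8 shade [-0.08 -0.04] ring [ 0.08 -0.21] posttop [-0.01 -0.01]
s9 shade [0.04 0.01] ring [-0.13 -0.29] posttop [-0.01 -0.02]
s10 shade [0.06 0.12] ring [-0.01 -0.05] posttop [ 0.05 -0.01]
s11 shade [0.03 0.28] ring [-0.03 -0.  ] posttop [ 0.05 -0.  ]
s12 shade [-0.    0.01] ring [-0.02 -0.04] posttop [0.04 0.  ]
s13 shade [-0.    0.49] ring [-0.05  0.07] posttop [0.05 0.  ]
s14 shade [0.01 0.  ] ring [-0.02 -0.04] posttop [ 0.04 -0.  ]
s15 shade [0.02 0.49] ring [-0.06  0.08] posttop [0.05 0.  ]
```

```bash
python3 -c "
from h import *
s=robot.observe(); print(s['wrist_torque'].round(2),s['ft_force'].round(1),s['joint_pos'].round(3))
im=cv2.imread('pics/s14.png'); g=cv2.cvtColor(im,cv2.COLOR_BGR2GRAY)
P=[]
for x in range(346,368,3):
    print(x,g[172:192,x])
"
```

```text
[-1.35  1.26  0.32] [-6.6 -6.2 -3.7] [ 0.68   0.358 -1.044  1.97   0.36   1.025  0.566]
346 [226 226 226 222 199 153 121 108 101  98 108 154 206 224 227 226 226 226
 225 225]
349 [227 226 225 220 189 145 118 106  99  98 118 175 214 225 227 226 227 226
 225 224]
352 [227 226 225 218 182 137 115 105  99  98 131 198 223 226 227 227 226 225
 225 224]
355 [227 226 226 218 181 136 114 103  96 100 136 200 223 226 227 226 226 226
 226 224]
358 [227 226 226 222 196 149 116 103 101 133 198 223 226 227 226 226 226 226
 225 225]
361 [226 226 226 220 190 144 114 103 102 134 199 223 227 227 227 227 227 227
 226 225]
364 [226 226 226 219 182 136 111 102 105 144 203 224 227 227 227 227 227 227
 226 225]
367 [226 226 226 218 176 130 109 102 110 156 207 225 227 228 227 227 227 227
 226 225]
```

```bash
python3 -c "
from h import *
np.set_printoptions(precision=4,suppress=True)
P=np.array([onz('scene',q,.1795) for q in((346,180.),(349,179.7),(352,179.45),(355,179.4),(358,179.1),(361,179.0),(364,178.85),(367,178.7))]); print(P)
k=np.polyfit(P[:,0],P[:,1],1); print('lever dir yaw',np.arctan(k[0]),'y at pin x',np.polyval(k,.576))
# post & shade yaw in scene with lamp down
print('shade tip again, from scene now', meet(ray('scene',(285+295/6,125+485/6)),ray('top',(217,174))))
t=eyes.capture('top'); cv2.imwrite('pics/t16.png',t)
cv2.imwrite('pics/zt16.png',cv2.resize(t[120:240,180:330],None,fx=5,fy=5,interpolation=cv2.INTER_CUBIC))
"
```

```text
[[0.5448 0.0402 0.1795]
 [0.5377 0.0401 0.1795]
 [0.5307 0.0403 0.1795]
 [0.5238 0.0412 0.1795]
 [0.5166 0.0411 0.1795]
 [0.5097 0.0418 0.1795]
 [0.5026 0.0424 0.1795]
 [0.4956 0.0429 0.1795]]
lever dir yaw -0.058470671343664155 y at pin x 0.03798603944925024
shade tip again, from scene now (array([0.6039, 0.2132, 0.245 ]), [np.float64(4.8), np.float64(4.8)])
```

View pics/zt16.png

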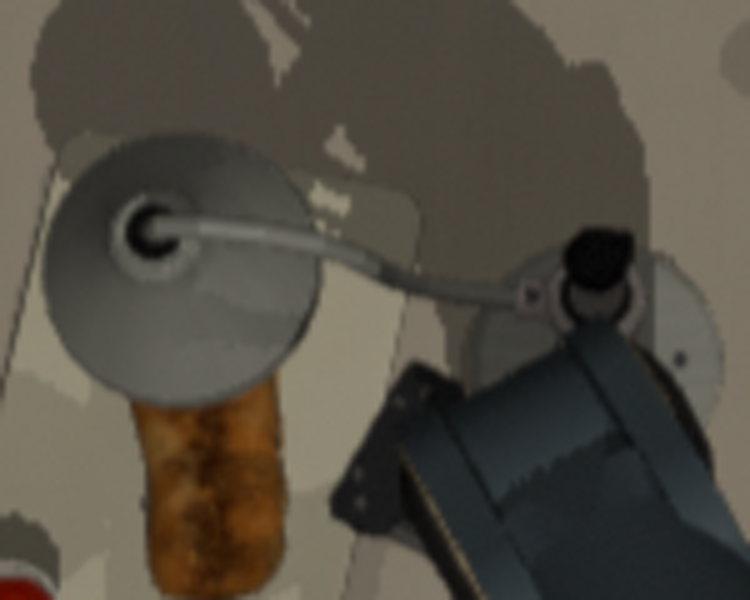

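The lever direction (−0.058) matches the boom yaw (−0.062), so it looks shut. But the lamp still follows my ±1 mm moves at weight force only, so the cam may not be fully seated. I'll push the lever harder and test the lock.

```bash
python3 -m handwheel '[[0.2,2,1,0,0,0],[0.4,4,1.3,0,0,0],[0.6,6,1.6,0,0,0],[0.6,6,1.6,0,0,0],[0.6,6,1.6,0,0,0]]'| grep -E 'ft|tcp|ee|open'
python3 -c "
from h import *
look('s17')
from ph import *
rep(['s17']); print(robot.observe()['wrist_torque'].round(2))"
```

```text
tcp_pos: [0.4785, 0.0447, 0.1921]
ee_rot: [0.237, 0.971, -0.006, -0.005]
ft_force: [-7.2, -16.2, -4.5]
opening: 0.0168
17.65 [0.4785 0.0446 0.1922] [ -7.47 -16.81  -3.87]
[124 123 124 123 123 123 123 123 123 113  82  54  48  65 104 131 139 132
 125 116  99  93 113 136 137 127 119 117 118 118 115 112 112 111 110 113]
s17 shade [0.01 0.17] ring [-0.   -0.02] posttop [0.06 0.01]
[-3.51  1.33  0.33]
```

```bash
python3 -m handwheel '[[0,0,-0.5,0,0,0],[0,0,-1,0,0,0],[0,0,-1,0,0,0],[0,0,-1,0,0,0]]'| grep -E 'ft|tcp'
python3 -c "
from h import *
look('s18')
from ph import *
rep(['s18'])"
python3 -m handwheel '[[0,0,0.5,0,0,0],[0,0,1.3,0,0,0],[0,0,1.5,0,0,0],[0,0,1.5,0,0,0]]'| grep -E 'ft|tcp'
python3 -c "
from h import *
look('s19')
from ph import *
rep(['s19'])"
```

```text
tcp_pos: [0.4785, 0.0447, 0.1911]
ft_force: [-7.6, -15.8, -4.6]
18.25 [0.4785 0.0446 0.1911] [ -7.39 -16.55  -4.43]
[124 123 123 124 124 123 124 123 123 114  82  55  48  65 100 121 135 133
 127 121 104  92 106 134 141 130 121 119 118 117 116 114 112 111 112 114]
s18 shade [0.02 0.64] ring [-0.06  0.11] posttop [0.05 0.  ]
tcp_pos: [0.4785, 0.0447, 0.1925]
ft_force: [-6.9, -15.6, -5.3]
18.85 [0.4785 0.0446 0.1925] [ -7.41 -17.47  -5.08]
[124 124 123 124 123 123 122 123 123 114  82  54  47  64 106 134 140 132
 125 114  98  99 121 138 135 124 117 116 117 116 116 114 114 113 112 114]
s19 shade [0.01 0.  ] ring [-0.03 -0.04] posttop [ 0.04 -0.01]
```

```bash
python3 -c "
from h import *
np.set_printoptions(precision=4,suppress=True)
a,e=meet(ray('scene',(285+195/4,130+298/4)),ray('top',(180+152/5,120+230/5))); print(a,e)
for p in ([.6024,.0324],[.6012,.032],[.599,.035]): d=a[:2]-p; print('yaw',-np.arctan2(d[0],d[1]),np.linalg.norm(d))
im=cv2.imread('pics/s19.png'); g=cv2.resize(im[168:212,300:380],None,fx=9,fy=9,interpolation=cv2.INTER_CUBIC)
w=eyes.capture('wrist'); cv2.imwrite('pics/w19.png',w); w=cv2.resize(w[200:400,120:520],(720,360))
cv2.imwrite('pics/z19.png',cv2.resize(np.vstack([g[:,:720],w])[:],(576,605))[:600])
s=robot.observe(); print(s['joint_pos'].round(2))
"
```

```text
[0.6131 0.2274 0.2615] [np.float64(0.4), np.float64(0.4)]
yaw -0.05505383218056046 0.19525376281173082
yaw -0.061063244685637195 0.1957227220712875
yaw -0.0733977010768001 0.1928772409531047
[ 0.67  0.36 -1.04  1.97  0.36  1.03  0.55]
```

View pics/z19.png

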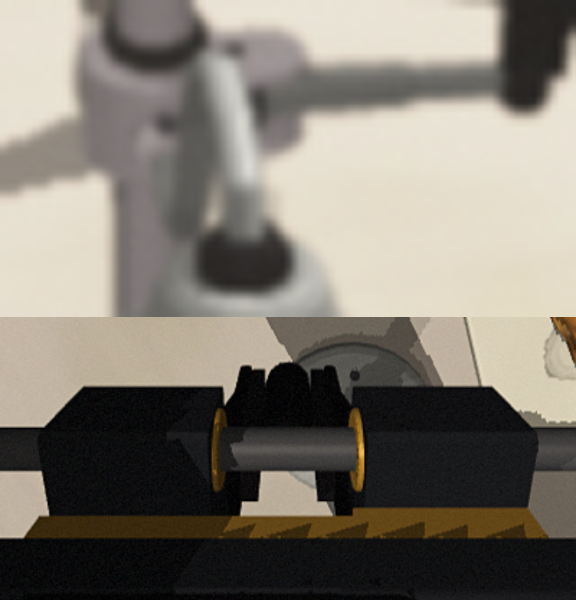

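The lever is square to the boom and firm against its stop. The collar is at the ring with about 0.5 N of contact, and the ring hasn't shifted. Handing in.

```bash
python3 -c "
from cell import robot
s=robot.observe(); print(s['t'],s['tcp_pos'],s['ft_force'],s['opening']); print(robot.job_done())"
```

```text
18.9 [0.47847379 0.04465474 0.1925313 ] [ -8.31559722 -16.29276072  -5.57545923] 0.01650550720242975
the job is handed in; nothing more can be done
None
```

I handed the job in at 18.9 s: lamp raised to the ring, ring not visibly shifted, lever shut against its stop and grip still held, but the shut lever did not lock the lamp — it still slid about 1 mm when I moved the grip, so the arm is carrying its weight.

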